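Hold the engine hatch at its balance point

ROBOT

A 6-joint arm with a two-finger parallel gripper is mounted at the origin on the work surface. World frame = base frame: x ahead of the robot, y to its left, z up, the work surface at z = 0. Lengths are in m, angles in rad, forces in N, time in s.
With the tool pointing down it reaches from about 0.35 to 0.775 m from the base axis. Payload 5.5 kg.
Tool frame: the origin (TCP) lies midway between the tips of the shut fingers; the grasp point (between the pads) lies 19 mm behind it; z points along the fingers, y is the line along which they close (so a half turn about z gives the same grasp; the last joint's range is limited). The gripper opens to 85 mm and grips with 20 to 120 N. Pads are 22 mm wide; open, the fingers measure 114 mm over their backs; the gripper's body (76 mm by 85 mm) begins 54 mm behind the grasp point. The pads swing forward as they close: fully open they stand 13 mm farther back than shut.
Start: joints at [1.134, 0.313, 0.046, 1.304, 0, 1.431], TCP at [0.168, 0.55, 0.231] pointing down, gripper open.
Joint ranges: [-2.76, 2.76], [-0.86, 1.69], [-1.03, 1.26], [-2.2, 2.34], [-1.47, 1.5], [-3.14, 3.14]. Speed limits (rad/s): [2.57, 2.57, 3.14, 3.14, 3.14, 3.14].

INTERFACE

Orientations are given as a unit quaternion [w, x, y, z].
In Python, from workcell import telemetry, imaging, env gives the robot as it stands. The module is installed in compiled form; this text tells all that it offers.
- The arm moves only by the tool step_arm, never from a script. Its argument "moves" is a list of rows, each a list of 3 entries, a list of its own where there are three numbers: the shift along the tool's x, y, z in mm, then the turn, a rotation vector about the tool's x, y, z in rad, then the finger opening in mm, from 0 to 85.4. A call has 1 to 8 rows; each row is the pose to reach, as a shift and turn from the pose commanded when the call began, along the tool's axes at that moment; what a row does not reach only later rows make up. A row lasts 1/12 s, in which the tool goes at most 41.7 mm and 7.16 degrees, less where a joint would pass 70% of its speed; a pose out of reach is approached as far as the arm can. A call with a gripper value outside its range is refused whole. The fingers move at their own pace and stop on an object; "grip_force" is the grip in N (left out, the last holds). Time passes only in rows, so rows that repeat a pose let the fingers close. It gives the time, the measured TCP pose, the force, the opening and the grip force at its end, in the units of the state.
- telemetry.get_state(): the state, without advancing time (a new reading comes with each control period).
- imaging.read_camera(name): name is "scene" or "top"; returns the picture (480x640x3 uint8, red, green, blue); there is no depth.
- imaging.camera_params(name): a dict with "camera_matrix" (3x3 intrinsics, pixels), "pose" (4x4, takes a point from camera to world coordinates). Camera axes: x right, y up, looking along -z (the intrinsics and any distortion apply to the point x, -y, -z); pixel columns grow to the right and rows downward; lengths in m; the calibration is good to about 2 mm. A picture is of the moment at which its call begins. camera_params takes no time and is no camera call.
- env.hand_in(): hands the job in; it is judged then, once.
The state is a dict: "clock": time; "joint_pos": joint angles; "qvel": joint speeds; "tau": joint torques, N m; "tcp_pos": TCP position; "orientation": TCP orientation; "wrist_force": force on the tool from outside, world axes, zero at the start; "ft_torque": the same for the moment, N m; "finger_gap": finger opening in m; "grip_force": force on a finger pad.
Only numpy, scipy, OpenCV 4.12 (cv2) and the standard library are available. Lean on these libraries where they do the work, as an engineer would, in place of code of your own. Each camera call takes 0.05 s, during which the arm holds its last target. There are 200 camera calls.

TASK

With the hatch still shut, turn the bilge-blower timer on the engine box to its one long index mark. Then take the engine hatch by its bar handle and swing it up, neither flinging nor dropping it, to its balance point, where it would fall neither shut nor back over its hinges: its stay is off, so finish while still holding it there by the handle. Leave the timer on its mark and the gear lying on the box where it is.

Things in the scene. Friction and masses are not known exactly. Their poses are not given: they have to be found in the camera images.
- engine_box: fixed varnished mahogany engine box standing on the deck, 360 mm (its x) x 520 mm (its y) x 100 mm high; origin at the centre of its underside, z up. The hatch lies in the middle of its top; the timer stands near one end (+y or -y, it varies) and a chromed round fuel-filler plate of 84 mm, 13 mm high, near the other
- hatch (a joint): opening angle of the hatch, rad: 0 shut, growing as its front edge (the box's -x side, nearest the robot) swings up and over towards the box's +x, about the pin at point hatch_hinge (parallel to the box's y). It balances at 1.394 (79.9 degrees), before it is upright. Light hinges: let go, it falls shut below that and right back (to 2.7) beyond it
- hatch_weight (a point): centre of mass of the hatch, 106 mm in front of the pin and 19 mm above it when shut; at balance it is straight above the pin. Lid 180 mm (x) x 260 (y) x 18 of wood, about 0.8 kg with its handle and two brass mushroom vents on top (68 mm across, 29 high, centred 85 mm in front of the pin, 85 mm either side of the middle)
- hatch_hinge (a point): middle of the hinge pin, at the rear lower edge of the lid, 97 mm towards the box's +x from the box's middle and 104 mm above the deck; its axes are the hatch's own (those of the box when shut) and turn with the hatch
- hatch_handle (a point): middle of the hatch's bar handle: round chromed bar 12 mm thick, 110 long between its two posts, parallel to the pin, its axis 38 mm above the lid's top face and 27 mm from the front edge. Shut, it is 158 mm in front of the pin and 52 mm above it; the bar can turn between the fingers as the hatch swings. Its axes are the hatch's own
- timer (a joint): angle of the blower timer's knob, rad, clockwise seen from above; 0 is off, with the pointer to the timer plate's -x; the long index mark is at 1.571 (a quarter turn from off). It starts between 0.2 and 0.6, turns stiffly (0.04 N m) and stays where it is left
- timer_base: fixed round aluminium dial plate of the timer, 86 mm across, 6 mm thick, on the box's top; origin at the centre of its underside, z up. Short black ticks every 30 degrees, and one long one, the index mark, on the side of its own +y
- timer_grip (a point): middle of the knob's grip, on the turning axis, 37 mm above the box top: a black bar 46 mm long, 14 mm wide, 32 mm tall (top 7 mm above this point, its foot on a skirt 48 mm across whose top is 23 mm below this point). This point's x axis runs along the bar and turns with it, its pointer end at -x
- timer_pointer (a point): pointer end of the knob's bar (white line along the bar's top at that end), 23 mm from the axis at the height of timer_grip
- timer_mark (a point): outer end of the long index mark on the dial plate, 41 mm from the knob's axis, 6 mm above the box top
- tape: bystander, loose: roll of buff masking tape lying flat, 68 mm across, 24 high, on the engine box near a rear corner; origin under its middle; leave alone
- sand_block: bystander, loose: cork sanding block 50 x 100 x 30 mm, on the engine box near a front corner; origin under its middle; leave alone
- jar: bystander, loose: small shut glass jar of screws, 50 mm across, 52 high, on the engine box near the other front corner; origin under its middle; leave alone
- stay: bystander, loose: the hatch's brass stay, taken off: a flat bar 180 mm long, 16 mm high at most, lying across the box top behind the hinges; origin under its middle; leave alone
- cleat: bystander, loose: chromed cleat 125 mm long, 40 mm high, on the engine box near the other rear corner; origin under its middle; leave alone
- screwdriver: bystander, loose: wooden-handled screwdriver 180 mm long, 26 mm high, lying across the box top in front of the hatch; origin under its middle; leave alone

How it is judged:
By the outcome, as a careful person would: the job done as asked, in the order asked, and still so for the second after the job is handed in, while the arm keeps its last pose, push and grip.
It also fails if it takes over 61 s, if anything falls off the work surface, if the arm or the gripper's body presses on something with over 40 N, if the wrist force passes 120 N, or if a joint passes its speed limit or range.

## Working session

There is one attempt and no reset: what is moved stays moved. The work goes in short steps, Python scripts to look and compute and a tool call to move; the robot and the scene stay as the last step left them, time stands still between calls to the robot, and variables do not carry over. Pictures are saved under pics/ and viewed, at most 10 in all, crops included, and the job is handed in when it is done.

Besides the shell and the picture viewer there is one more tool, called as name([rows], argument=value, ...), one row to a line, values as JSON. step_arm: Moves the arm, as the interface text tells. Its arguments: {"type":"object","properties":{"moves":{"type":"array"},"grip_force":{"type":"number"}},"required":["moves"]}

```bash
mkdir -p pics
python3 - <<'E'
from workcell import telemetry, imaging
import cv2, numpy as np
np.set_printoptions(precision=4,suppress=True)
for n in("scene","top"):
    cv2.imwrite(f"pics/{n}0.png",imaging.read_camera(n)[:,:,::-1]); p=imaging.camera_params(n); print(n,p)
print(telemetry.get_state())
E
```

```text
scene {'camera_matrix': array([[496.0165,   0.    , 323.2337],
       [  0.    , 496.0165, 229.4367],
       [  0.    ,   0.    ,   1.    ]]), 'pose': array([[-0.8404, -0.3004,  0.4512,  0.9063],
       [ 0.542 , -0.4792,  0.6904,  0.5707],
       [ 0.0088,  0.8247,  0.5655,  0.5984],
       [ 0.    ,  0.    ,  0.    ,  1.    ]])}
top {'camera_matrix': array([[564.9221,   0.    , 321.0378],
       [  0.    , 564.9221, 234.0574],
       [  0.    ,   0.    ,   1.    ]]), 'pose': array([[ 0.0048,  0.987 , -0.1604,  0.4038],
       [-0.9999,  0.0028, -0.0132,  0.0015],
       [-0.0126,  0.1605,  0.987 ,  1.0081],
       [ 0.    ,  0.    ,  0.    ,  1.    ]])}
{'clock': 0.1, 'joint_pos': array([1.1344, 0.3139, 0.0451, 1.3036, 0.    , 1.4312]), 'qvel': array([-0.0006, -0.0024,  0.0025, -0.0006, -0.0007, -0.0021]), 'tau': array([  0.0029, -48.1727,  29.9243,   0.0128,  -0.    ,  -0.    ]), 'tcp_pos': array([0.168 , 0.5494, 0.2305]), 'orientation': array([-0.0002,  0.1479,  0.989 , -0.0008]), 'wrist_force': array([-0.0873,  0.4545,  0.8663]), 'ft_torque': array([ 0.0183, -0.0181, -0.0148]), 'grip_force': 0.0, 'finger_gap': 0.08536257734783811}
```

View pics/top0.png

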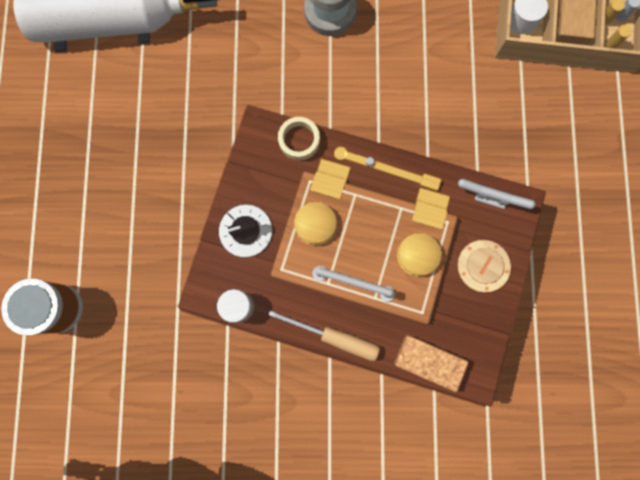

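View pics/scene0.png

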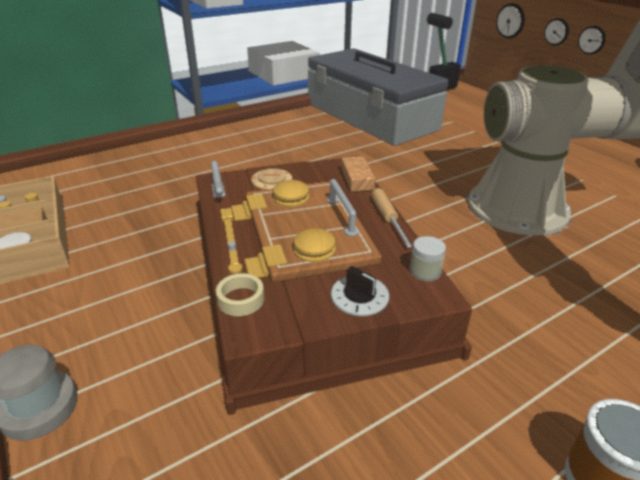

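The top view shows the box corners at about (248,107), (544,190), (492,404) and (181,307). The timer is at (245,230), the bar handle runs (320,272)-(390,294), and the jar is at (235,306). In the scene view the timer is at (360,293) and the handle at (343,207). Next I zoom in on the timer and handle.

```bash
cat > h.py <<'E'
import numpy as np, cv2
from workcell import imaging, telemetry
np.set_printoptions(precision=4,suppress=True)
P={n:imaging.camera_params(n) for n in("scene","top")}
def ray(n,u,v):
    K,T=P[n]["camera_matrix"],P[n]["pose"]; d=np.linalg.solve(K,[u,v,1.]); d=T[:3,:3]@(d*[1,-1,-1]); return T[:3,3],d/np.linalg.norm(d)
def onz(n,u,v,z):
    o,d=ray(n,u,v); return o+d*(z-o[2])/d[2]
def proj(n,p):
    K,T=P[n]["camera_matrix"],P[n]["pose"]; c=T[:3,:3].T@(np.asarray(p)-T[:3,3]); q=K@(c*[1,-1,-1]); return q[:2]/q[2]
def tri(a,b):
    A=[];B=[]
    for n,(u,v) in(("scene",a),("top",b)):
        o,d=ray(n,u,v); M=np.eye(3)-np.outer(d,d); A.append(M);B.append(M@o)
    return np.linalg.lstsq(np.vstack(A),np.hstack(B),rcond=None)[0]
E
python3 - <<'E'
from h import *
t=cv2.imread("pics/top0.png"); s=cv2.imread("pics/scene0.png")
a=cv2.resize(t[200:262,212:280],None,fx=6,fy=6,interpolation=cv2.INTER_CUBIC)
b=cv2.resize(s[262:320,325:395],None,fx=6,fy=6,interpolation=cv2.INTER_CUBIC)
c=np.zeros((380,800,3),np.uint8); c[:372,:396]=a[:,:396]; c[:348,400:800]=b[:,:400]; cv2.imwrite("pics/tim.png",c)
for p in[(248,107),(544,190),(492,404),(181,307)]: print(onz("top",*p,.1))
print("handle",onz("top",320,272,.156),onz("top",390,294,.156))
print("timer",onz("top",245,230,.106))
E
```

```text
[0.7691 0.1385 0.1   ]
[ 0.6257 -0.3519  0.1   ]
[ 0.2858 -0.2521  0.1   ]
[0.4326 0.2372 0.1   ]
handle [0.4842 0.0142 0.156 ] [ 0.4515 -0.091   0.156 ]
timer [0.5568 0.137  0.106 ]
```

View pics/tim.png

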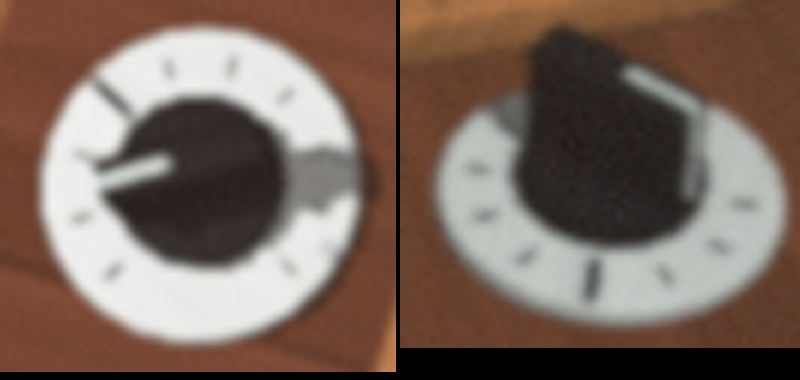

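The crop shows the long tick at top-view px about (228.3,213.7)-(233.7,218.7), which is up-left of the dial centre (245.5,230.8). The white pointer line runs (228.7,230.5)-(240.7,226.7). So the knob needs about a 60° clockwise turn. Next I measure this properly.

```bash
cat >> h.py <<'E'
def centre(n,box,z):
    """white dial plate: ellipse fit of the outline -> centre px"""
    u0,v0,u1,v1=box; im=cv2.imread(f"pics/{n}0.png")[v0:v1,u0:u1]; h=cv2.cvtColor(im,cv2.COLOR_BGR2HSV)
    m=((h[...,1]<70)&(h[...,2]>90)).astype(np.uint8)
    c=max(cv2.findContours(m,cv2.RETR_EXTERNAL,cv2.CHAIN_APPROX_NONE)[0],key=cv2.contourArea)
    return cv2.fitEllipse(cv2.convexHull(c)),u0,v0
E
python3 - <<'E'
from h import *
d=lambda v:np.degrees(np.arctan2(v[1],v[0]))
for n,b in(("top",(210,195,281,265)),("scene",(325,262,395,320))):
    e,u,v=centre(n,b,.106); c=np.array(e[0])+[u,v]; w=onz(n,*c,.106); print(n,c,e[1],w)
    o,i,l0,l1={"top":((98,82),(130,112),(100,183),(170,161)),"scene":((592-400,300),(595-400,262),(702-400,108),(625-400,72))}[n]
    f=lambda p,z:onz(n,p[0]/6+(212 if n=="top" else 325),p[1]/6+(200 if n=="top" else 262),z)
    O,I,A,B=f(o,.106),f(i,.106),f(l0,.144),f(l1,.144)
    print(" mark",O,"r",np.linalg.norm((O-w)[:2]),"ang",d(O-w),d(O-I)," ptr",A,B,"r",np.linalg.norm((A-w)[:2]),np.linalg.norm((B-w)[:2]),"ang",d(A-w),d(A-B))
# handle chrome, in both views
for n,b in(("top",(308,260,400,304)),("scene",(325,175,362,240))):
    im=cv2.imread(f"pics/{n}0.png")[b[1]:b[3],b[0]:b[2]]; h=cv2.cvtColor(im,cv2.COLOR_BGR2HSV)
    m=((h[...,1]<75)&(h[...,2]>80)).astype(np.uint8); c=max(cv2.findContours(m,0,1)[0],key=cv2.contourArea)
    r=cv2.minAreaRect(c); print(n,"handle",np.array(r[0])+b[:2],r[1:],(cv2.boxPoints(r)+b[:2]).tolist())
E
```

```text
top [245.1384 230.4794] (53.10485076904297, 54.56662368774414) [0.556  0.1368 0.106 ]
 mark [0.5837 0.165  0.106 ] r 0.039548066005245915 ang 45.471484181024714 47.27990760623192  ptr [0.5495 0.1568 0.144 ] [0.5553 0.1387 0.144 ] r 0.020992113512924238 0.0020593515816650556 ang 108.07393062220811 107.94992284942097
scene [359.7676 294.6993] (42.99182891845703, 59.004051208496094) [0.56   0.1411 0.106 ]
 mark [0.5848 0.1683 0.106 ] r 0.036860303276157795 ang 47.61826974152435 50.81195914356241  ptr [0.5498 0.1611 0.144 ] [0.5573 0.1408 0.144 ] r 0.022444489944717615 0.0027443046269628275 ang 116.92937962402479 110.08981287333182
top handle [356.2982 272.3394] ((89.8441162109375, 40.70762252807617), 16.699243545532227) [[307.42201232910156, 278.926607131958], [319.1192626953125, 239.9357738494873], [405.17432403564453, 265.752290725708], [393.4770736694336, 304.74312591552734]]
scene handle [343.3175 209.0089] ((64.38764190673828, 19.610448837280273), 60.64224624633789) [[318.9881296157837, 185.75667762756348], [336.080117225647, 176.14243507385254], [367.6468849182129, 232.2611312866211], [350.5548973083496, 241.87537384033203]]
```

step_arm([
  [[-62, -35, 0], [0, 0, 0.12], 50],
  [[-124, -70, 0], [0, 0, 0.24], 50],
  [[-186, -105, 0], [0, 0, 0.36], 50],
  [[-248, -140, 0], [0, 0, 0.48], 50],
  [[-310, -175, 0], [0, 0, 0.6], 50],
  [[-372, -210, 0], [0, 0, 0.72], 50],
  [[-434, -245, 0], [0, 0, 0.84], 50],
  [[-492, -279, 0], [0, 0, 0.95], 50],
], grip_force=40)

```text
clock: 0.77
tcp_pos: [0.3985, 0.3064, 0.2311]
orientation: [-0.0, 0.586, 0.81, -0.0]
wrist_force: [0.6, 0.5, -0.4]
finger_gap: 0.05
grip_force: 0.0
```

```bash
cat >> h.py <<'E'
from scipy.spatial.transform import Rotation as R
def rel(p,yaw):
    """shift mm and turn rad in tool axes to TCP p, pointing down, tool y at world yaw (deg)"""
    s=telemetry.get_state(); q=s["orientation"]; T=R.from_quat([*q[1:],q[0]]); y=np.radians(yaw)
    Y=np.array([np.cos(y),np.sin(y),0]); Z=np.array([0,0,-1.]); G=R.from_matrix(np.c_[np.cross(Y,Z),Y,Z])
    print("t",s["clock"],"tcp",s["tcp_pos"],"F",s["wrist_force"],"M",s["ft_torque"],"gap",s["finger_gap"],s["grip_force"],"j",s["joint_pos"])
    print("shift mm",T.inv().apply(np.array(p)-s["tcp_pos"])*1e3,"turn",(T.inv()*G).as_rotvec())
E
python3 -c "
from h import *
rel([.557,.138,.2],18.5)"
```

```text
t 0.7667 tcp [0.3985 0.3064 0.2311] F [ 0.6232  0.5384 -0.4115] M [ 0.0272 -0.0192 -0.0042] gap 0.0499888108757932 0.0 j [ 0.4956  0.1735 -0.1369  1.2607  0.0001  1.7481]
shift mm [-209.5576   97.848    31.037 ] turn [-0.0003 -0.0001 -0.0046]
```

step_arm([
  [[-35, 16, 0], [0, 0, 0], 50],
  [[-70, 32, 0], [0, 0, 0], 50],
  [[-105, 49, 0], [0, 0, 0], 50],
  [[-140, 65, 5], [0, 0, 0], 50],
  [[-175, 82, 15], [0, 0, 0], 50],
  [[-205, 96, 25], [0, 0, 0], 50],
  [[-205, 96, 31], [0, 0, 0], 50],
  [[-205, 96, 31], [0, 0, 0], 50],
])

```text
clock: 1.43
tcp_pos: [0.5538, 0.1427, 0.1978]
orientation: [-0.002, 0.585, 0.811, -0.001]
wrist_force: [-0.4, -0.2, 0.0]
finger_gap: 0.0497
grip_force: 0.0
```

```bash
python3 -c "
from h import *
rel([.557,.138,.121],18.5)
cv2.imwrite('pics/top1.png',imaging.read_camera('top')[:,:,::-1]);cv2.imwrite('pics/scene1.png',imaging.read_camera('scene')[:,:,::-1])
cv2.imwrite('pics/c1.png',cv2.resize(cv2.imread('pics/scene1.png')[180:330,280:460],None,fx=4,fy=4,interpolation=2))"
```

```text
t 1.4333 tcp [0.5538 0.1427 0.1978] F [-0.3973 -0.2307  0.0155] M [-0.0302  0.0457 -0.0037] gap 0.0497025152807902 0.0 j [ 0.1116  0.3217 -0.0243  1.2289  0.0003  1.3619]
shift mm [-5.5316  1.9045 76.8049] turn [-0.004  -0.0011 -0.0024]
```

View pics/c1.png

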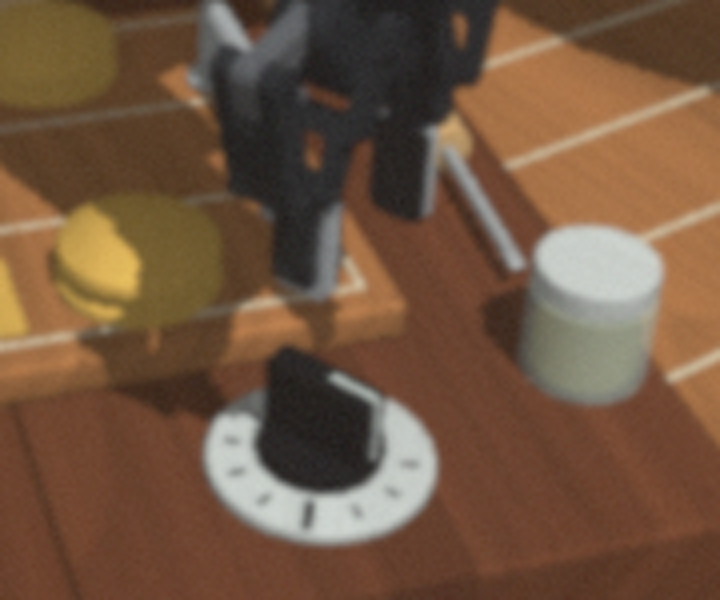

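The open fingers stand above the knob. Their tips are at scene px about (356,254) and (381,234), and the knob and dial are clear. I move to the centre and descend partway.

step_arm([
  [[-3, 1, 15], [0, 0, 0], 50],
  [[-4, 1, 33], [0, 0, 0], 50],
  [[-5, 2, 38], [0, 0, 0], 50],
  [[-5, 2, 38], [0, 0, 0], 50],
  [[-5, 2, 38], [0, 0, 0], 50],
])

```text
clock: 1.95
tcp_pos: [0.557, 0.1412, 0.163]
orientation: [0.0, 0.583, 0.812, 0.0]
wrist_force: [0.3, 0.9, 0.3]
finger_gap: 0.05
grip_force: 0.0
```

```bash
python3 -c "
from h import *
rel([.557,.138,.121],18.5)
print(proj('scene',[.5538,.1427,.2]),'vs',(368.7,243.8))"
```

```text
t 1.95 tcp [0.557  0.1412 0.163 ] F [0.2705 0.8742 0.2709] M [-0.0175 -0.0498  0.0109] gap 0.04997104940322616 0.0 j [ 0.1086  0.3402 -0.085   1.1455  0.0001  1.3539]
shift mm [-3.0616 -1.0711 42.0173] turn [ 0.0002 -0.0001  0.0026]
[367.5644 242.2801] vs (368.7, 243.8)
```

step_arm([
  [[-2, -1, 15], [0, 0, 0], 50],
  [[-3, -1, 30], [0, 0, 0], 50],
  [[-3, -1, 42], [0, 0, 0], 50],
  [[-3, -1, 42], [0, 0, 0], 30],
  [[-3, -1, 42], [0, 0, 0], 10],
  [[-3, -1, 42], [0, 0, 0], 5],
  [[-3, -1, 42], [0, 0, 0], 5],
  [[-3, -1, 42], [0, 0, 0], 5],
], grip_force=40)

```text
clock: 2.62
tcp_pos: [0.5565, 0.1368, 0.1219]
orientation: [-0.0, 0.584, 0.812, -0.001]
wrist_force: [-6.0, -3.0, 4.6]
finger_gap: 0.013
grip_force: 40.6
```

```bash
python3 -c "
from h import *
rel([.557,.138,.121],18.5)"
```

```text
t 2.6167 tcp [0.5565 0.1368 0.1219] F [-6.0405 -2.9886  4.6314] M [-0.5166  1.0293 -0.0156] gap 0.013026397478499247 40.62270104885101 j [ 0.1015  0.3645 -0.1549  1.0525 -0.001   1.3481]
shift mm [0.958  0.8896 0.9304] turn [-0.0013  0.0007  0.0013]
```

step_arm([
  [[0, 0, 0], [0, 0, 0.08], 5],
  [[0, 0, 0], [0, 0, 0.17], 5],
  [[0, 0, 0], [0, 0, 0.26], 5],
  [[0, 0, 0], [0, 0, 0.35], 5],
  [[0, 0, 0], [0, 0, 0.44], 5],
  [[0, 0, 0], [0, 0, 0.52], 5],
  [[0, 0, 0], [0, 0, 0.58], 5],
  [[0, 0, 0], [0, 0, 0.6], 5],
])

```text
clock: 3.28
tcp_pos: [0.5562, 0.1367, 0.1219]
orientation: [0.0, 0.798, 0.602, -0.001]
wrist_force: [-5.7, -2.8, 4.1]
finger_gap: 0.0131
grip_force: 40.6
```

step_arm([
  [[0, 0, 0], [0, 0, 0.08], 5],
  [[0, 0, 0], [0, 0, 0.17], 5],
  [[0, 0, 0], [0, 0, 0.26], 5],
  [[0, 0, 0], [0, 0, 0.34], 5],
  [[0, 0, 0], [0, 0, 0.42], 5],
  [[0, 0, 0], [0, 0, 0.46], 5],
  [[0, 0, 0], [0, 0, 0.48], 5],
  [[0, 0, 0], [0, 0, 0.48], 5],
])

```text
clock: 3.95
tcp_pos: [0.5559, 0.1368, 0.1219]
orientation: [0.0, 0.918, 0.396, -0.001]
wrist_force: [-6.7, -1.7, 5.2]
finger_gap: 0.0132
grip_force: 40.7
```

```bash
python3 -c "
from h import *
rel([.557,.138,.121],-43.5)"
```

```text
t 3.95 tcp [0.5559 0.1368 0.1219] F [-6.7274 -1.7416  5.1971] M [-0.4438  1.2935 -0.035 ] gap 0.0131637060290671 40.6589412689209 j [ 0.1016  0.3643 -0.1553  1.0531 -0.0008  2.4292]
shift mm [ 1.5954 -0.0383  0.8803] turn [-0.0007  0.0021  0.0024]
```

step_arm([
  [[0, 0, 0], [0, 0, 0], 30],
  [[0, 0, 0], [0, 0, 0], 50],
  [[0, 0, 0], [0, 0, 0], 50],
  [[0, 0, -20], [0, 0, 0], 50],
  [[0, 0, -50], [0, 0, 0], 50],
  [[0, 0, -85], [0, 0, 0], 50],
  [[0, 0, -100], [0, 0, 0], 50],
  [[0, 0, -100], [0, 0, 0], 50],
])

```text
clock: 4.62
tcp_pos: [0.5604, 0.1376, 0.2256]
orientation: [0.001, 0.918, 0.396, 0.004]
wrist_force: [-0.7, 0.5, 0.7]
finger_gap: 0.0499
grip_force: 0.0
```

```bash
python3 -c "
from h import *
rel([.469,-.039,.225],-16.5)"
```

```text
t 4.6167 tcp [0.5604 0.1376 0.2256] F [-0.7436  0.4628  0.7215] M [-0.0176 -0.0065 -0.0467] gap 0.04994439946361491 0.0 j [0.1015 0.3109 0.0288 1.2794 0.0002 2.4282]
shift mm [-191.1999   54.5574   -0.4496] turn [ 0.0075 -0.0056 -0.4678]
```

step_arm([
  [[-35, 10, 0], [0, 0, -0.1], 60],
  [[-70, 20, 0], [0, 0, -0.2], 60],
  [[-105, 30, 0], [0, 0, -0.3], 60],
  [[-140, 40, 0], [0, 0, -0.4], 60],
  [[-170, 49, 0], [0, 0, -0.46], 60],
  [[-191, 54, 0], [0, 0, -0.466], 60],
  [[-191, 54, 0], [0, 0, -0.466], 60],
  [[-191, 54, 0], [0, 0, -0.466], 60],
])

```text
clock: 5.28
tcp_pos: [0.4654, -0.0397, 0.22]
orientation: [-0.0, 0.803, 0.596, 0.0]
wrist_force: [0.3, 0.6, 0.7]
finger_gap: 0.0597
grip_force: 0.0
```

```bash
python3 -c "
from h import *
rel([.469,-.039,.137],-16.5)
for n in('top','scene'): cv2.imwrite(f'pics/{n}2.png',imaging.read_camera(n)[:,:,::-1])
t=cv2.imread('pics/top2.png');s=cv2.imread('pics/scene2.png')
f=lambda x:cv2.resize(x,None,fx=6,fy=6,interpolation=2)
c=np.zeros((380,800,3),np.uint8); c[:372,:396]=f(t[200:262,212:280])[:,:396]; c[:348,400:]=f(s[262:320,325:395])[:,:400]
c=np.vstack([c,np.zeros((220,800,3),np.uint8)]); c[380:,:400]=cv2.resize(t[200:310,280:480],(400,220)); c[380:,400:]=cv2.resize(s[150:260,250:450],(400,220))
cv2.imwrite('pics/c2.png',c)"
```

```text
t 5.2833 tcp [ 0.4654 -0.0397  0.22  ] F [0.3205 0.6381 0.707 ] M [-0.0026  0.0546  0.027 ] gap 0.05974321618845219 0.0 j [-0.2574  0.1089 -0.2404  1.2214  0.0004  1.6061]
shift mm [ 1.6381  3.2027 83.0497] turn [ 0.0001 -0.0004 -0.0048]
```

View pics/c2.png

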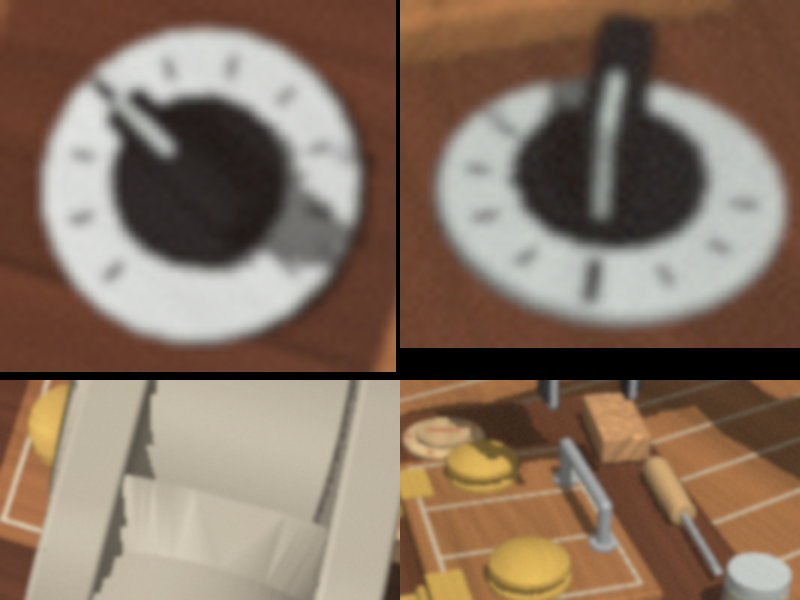

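The pointer line, at top crop (118,95)-(172,153), now lies along the long tick at (98,82)-(130,112), and the scene view agrees. The handle is free and the fingers are above it. I check the pointer and tick angles numerically.

Run:
```python
from h import *
d=lambda v:np.degrees(np.arctan2(v[1],v[0]))
for n,(u0,v0,u1,v1) in (("top",(212,200,280,262)),("scene",(325,262,395,320))):
    im=cv2.imread(f"pics/{n}2.png")[v0:v1,u0:u1]; h=cv2.cvtColor(im,cv2.COLOR_BGR2HSV)
    dark=(cv2.GaussianBlur(h[...,2],(3,3),0)<90).astype(np.uint8)
    g=cv2.resize(cv2.cvtColor(im,6),None,fx=6,fy=6,interpolation=2)
    if n=="top": reg=g[70:170,88:185]; off=(88,70)
    else: reg=g[50:230,185:245]; off=(185,50)
    m=(reg>150).astype(np.uint8); k=cv2.connectedComponentsWithStats(m)
    for i in range(1,k[0]):
        if 200<k[2][i,4]<4000:
            ys,xs=np.where(k[1]==i); l=cv2.fitLine(np.c_[xs,ys].astype(np.float32),2,0,.01,.01).ravel(); 
            w=lambda s,z:onz(n,(l[2]+off[0]+s*l[0])/6+u0,(l[3]+off[1]+s*l[1])/6+v0,z)
            print(n,k[2][i],"line ang",d(w(20,.144)-w(-20,.144)),w(-20,.144),w(20,.144))
# expected picture of tick/pointer for axis c
for p in ((118,95),(172,153)): print(onz("top",p[0]/6+212,p[1]/6+200,.144))
for p in ((617-400,72),(604-400,145)): print(onz("scene",p[0]/6+325,p[1]/6+262,.144))
```

```text
top [  10    0   87   81 2779] line ang -124.02509097614136 [0.5763 0.1503 0.144 ] [0.5703 0.1415 0.144 ]
top [   0   14   30   86 1888] line ang -173.41673739432014 [0.5681 0.1579 0.144 ] [0.5576 0.1567 0.144 ]
scene [ 18  28  17  51 508] line ang -133.4680361647553 [0.5719 0.1536 0.144 ] [0.5619 0.143  0.144 ]
[0.5727 0.1528 0.144 ]
[0.5574 0.1383 0.144 ]
[0.5589 0.1397 0.144 ]
[0.5772 0.1595 0.144 ]
```

Run:
```python
from h import *
from scipy.ndimage import map_coordinates
for n in("top","scene"):
    g=cv2.cvtColor(cv2.imread(f"pics/{n}2.png"),6).astype(float)
    for c in ((.556,.1368),(.557,.138),(.558,.1395)) if n=="top" else ((.557,.138),(.5585,.1395),(.56,.141)):
        A=np.radians(np.arange(0,360,.5)); S=0
        for r in(.034,.036,.038):
            q=np.array([proj(n,[c[0]+r*np.cos(a),c[1]+r*np.sin(a),.106]) for a in A]); S=S+map_coordinates(g,[q[:,1],q[:,0]],order=1)/3
        w=np.maximum(0,np.median(S)-15-S); out=[]
        for k in range(12):
            c0=46.5+30*k; dd=(np.degrees(A)-c0+180)%360-180; s=abs(dd)<11
            if w[s].sum()>30 and w[s][0]==0 and w[s][-1]==0: out.append((30*k,round((dd[s]*w[s]).sum()/w[s].sum(),1),int(w[s].sum())))
        print(n,c,np.mean([o[1] for o in out]).round(2),out)
```

```text
top (0.556, 0.1368) 0.09 [(0, np.float64(-0.4), 821), (60, np.float64(-1.1), 70), (90, np.float64(-1.1), 63), (240, np.float64(0.4), 178), (270, np.float64(1.6), 44), (300, np.float64(0.9), 92), (330, np.float64(0.3), 64)]
top (0.557, 0.138) -0.54 [(0, np.float64(-0.7), 849), (90, np.float64(1.5), 58), (240, np.float64(-1.2), 197), (270, np.float64(-1.0), 53), (300, np.float64(-1.3), 59)]
top (0.558, 0.1395) -0.95 [(0, np.float64(-1.3), 872), (90, np.float64(4.5), 38), (240, np.float64(-3.0), 214), (270, np.float64(-4.0), 71)]
scene (0.557, 0.138) -0.9 [(0, np.float64(-1.4), 726), (240, np.float64(-0.4), 195), (300, np.float64(-0.6), 34), (330, np.float64(-1.2), 39)]
scene (0.5585, 0.1395) -2.73 [(0, np.float64(-1.3), 624), (240, np.float64(-3.0), 223), (270, np.float64(-3.9), 46)]
scene (0.56, 0.141) -3.4 [(0, np.float64(-1.2), 422), (240, np.float64(-5.6), 236)]
```

The dial mark is at 46.3° and the pointer at 46.7°, so the timer is set. Next is the handle.

step_arm([
  [[2, 3, 25], [0, 0, 0], 60],
  [[2, 3, 50], [0, 0, 0], 60],
  [[2, 3, 70], [0, 0, 0], 60],
  [[2, 3, 80], [0, 0, 0], 60],
  [[2, 3, 80], [0, 0, 0], 60],
  [[2, 3, 80], [0, 0, 0], 60],
])

```text
clock: 5.88
tcp_pos: [0.4693, -0.0371, 0.1402]
orientation: [-0.0, 0.801, 0.598, -0.0]
wrist_force: [0.5, 0.9, 0.5]
finger_gap: 0.0602
grip_force: 0.0
```

```bash
python3 -c "
from h import *
rel([.469,-.039,.137],-16.5)
cv2.imwrite('pics/scene3.png',imaging.read_camera('scene')[:,:,::-1])
cv2.imwrite('pics/c3.png',cv2.resize(cv2.imread('pics/scene3.png')[110:260,240:440],None,fx=4,fy=4,interpolation=2))"
```

```text
t 5.8833 tcp [ 0.4693 -0.0371  0.1402] F [0.486  0.8695 0.5127] M [-0.0171 -0.0558  0.0176] gap 0.060246282856519444 0.0 j [-0.2498  0.1645 -0.3779  1.0293  0.0002  1.6098]
shift mm [-1.9149  0.2138  3.2273] turn [-0.0009 -0.0002 -0.0008]
```

View pics/c3.png

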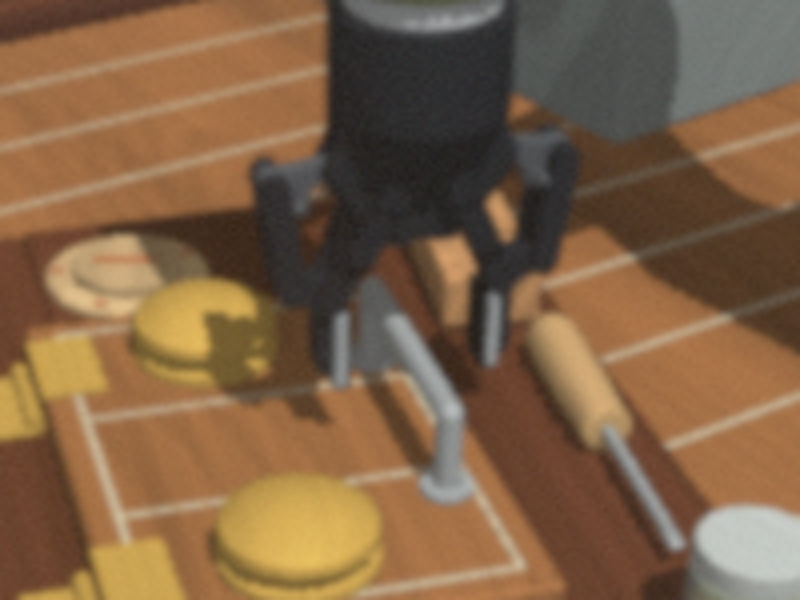

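The fingers straddle the bar at mid-length, with tips at crop (340,380) and (490,360) and the bar between them. I lower 3 mm and close.

step_arm([
  [[-1, 0, 3], [0, 0, 0], 60],
  [[-1, 0, 3], [0, 0, 0], 40],
  [[-1, 0, 3], [0, 0, 0], 20],
  [[-1, 0, 3], [0, 0, 0], 4],
  [[-1, 0, 3], [0, 0, 0], 4],
  [[-1, 0, 3], [0, 0, 0], 4],
  [[-1, 0, 3], [0, 0, 0], 4],
], grip_force=40)

```text
clock: 6.52
tcp_pos: [0.469, -0.0388, 0.1378]
orientation: [0.0, 0.802, 0.597, 0.0]
wrist_force: [-0.6, 0.5, 3.8]
finger_gap: 0.0105
grip_force: 39.0
```

```bash
python3 -c "
from h import *
rel([.469,-.039,.137],-16.5)"
```

```text
t 6.5167 tcp [ 0.469  -0.0388  0.1378] F [-0.5519  0.4787  3.835 ] M [ 0.051   0.3629 -0.0553] gap 0.010540002593964677 39.00943994522095 j [-0.2535  0.1649 -0.3839  1.0215  0.0001  1.6075]
shift mm [-0.1578  0.0846  0.7963] turn [ 0.0005 -0.0001 -0.0022]
```

```bash
python3 -c "
import numpy as np
r=np.hypot(158,52);f=np.arctan2(52,158)
P=lambda t:np.array([158-r*np.cos(f+np.radians(t)),-(r*np.sin(f+np.radians(t))-52)])
for a in range(0,80,16): print(a,[np.round(P(a+2*k)-P(a),1).tolist() for k in range(1,9)])
print(P(79.9))"
```

```text
0 [[1.9, -5.5], [4.0, -10.9], [6.3, -16.2], [8.8, -21.5], [11.4, -26.6], [14.3, -31.7], [17.3, -36.7], [20.5, -41.5]]
16 [[3.3, -4.7], [6.9, -9.4], [10.5, -13.9], [14.4, -18.2], [18.3, -22.5], [22.5, -26.6], [26.7, -30.5], [31.1, -34.3]]
32 [[4.5, -3.6], [9.2, -7.1], [13.9, -10.4], [18.8, -13.6], [23.8, -16.5], [28.9, -19.3], [34.1, -22.0], [39.4, -24.4]]
48 [[5.4, -2.2], [10.8, -4.3], [16.3, -6.2], [21.8, -7.9], [27.5, -9.3], [33.1, -10.6], [38.8, -11.7], [44.6, -12.6]]
64 [[5.8, -0.7], [11.6, -1.2], [17.4, -1.5], [23.2, -1.5], [29.0, -1.4], [34.8, -1.1], [40.5, -0.6], [46.3, 0.2]]
[ 181.48622264 -112.67057219]
```

step_arm([
  [[0, 2, -5.5], [0, 0, 0], 4],
  [[0, 4, -11], [0, 0, 0], 4],
  [[0, 6.5, -16], [0, 0, 0], 4],
  [[0, 9, -21.5], [0, 0, 0], 4],
  [[0, 11.5, -26.5], [0, 0, 0], 4],
  [[0, 14.5, -31.5], [0, 0, 0], 4],
  [[0, 17.5, -36.5], [0, 0, 0], 4],
  [[0, 20.5, -41.5], [0, 0, 0], 4],
])

```text
clock: 7.18
tcp_pos: [0.4873, -0.0444, 0.1789]
orientation: [-0.001, 0.802, 0.598, -0.001]
wrist_force: [-4.4, 0.4, -4.4]
finger_gap: 0.0104
grip_force: 39.0
```

```bash
python3 -c "
from h import *
rel([.469,-.039,.137],-16.5)"
```

```text
t 7.1833 tcp [ 0.4873 -0.0444  0.1789] F [-4.3566  0.4313 -4.3776] M [ 0.1308  1.1117 -0.0239] gap 0.010401111719550457 39.016680121421814 j [-0.2549  0.1744 -0.2658  1.1336 -0.0002  1.6058]
shift mm [ -0.0592 -18.9866  41.9841] turn [-0.003   0.0003 -0.0019]
```

step_arm([
  [[0, 3.5, -4.5], [0, 0, 0], 4],
  [[0, 7, -9.5], [0, 0, 0], 4],
  [[0, 10.5, -14], [0, 0, 0], 4],
  [[0, 14.5, -18], [0, 0, 0], 4],
  [[0, 18.5, -22.5], [0, 0, 0], 4],
  [[0, 22.5, -26.5], [0, 0, 0], 4],
  [[0, 26.5, -30.5], [0, 0, 0], 4],
  [[0, 31, -34.5], [0, 0, 0], 4],
])

```text
clock: 7.85
tcp_pos: [0.5157, -0.053, 0.2142]
orientation: [-0.002, 0.802, 0.598, -0.002]
wrist_force: [-10.4, 1.1, 4.4]
finger_gap: 0.0106
grip_force: 39.1
```

step_arm([
  [[0, 4.5, -3.5], [0, 0, 0], 4],
  [[0, 9, -7], [0, 0, 0], 4],
  [[0, 14, -10.5], [0, 0, 0], 4],
  [[0, 19, -13.5], [0, 0, 0], 4],
  [[0, 24, -16.5], [0, 0, 0], 4],
  [[0, 29, -19.5], [0, 0, 0], 4],
  [[0, 34, -22], [0, 0, 0], 4],
  [[0, 39.5, -24.5], [0, 0, 0], 4],
])

```text
clock: 8.52
tcp_pos: [0.5549, -0.0648, 0.2411]
orientation: [0.0, 0.802, 0.597, -0.0]
wrist_force: [-11.7, 1.0, 12.6]
finger_gap: 0.0105
grip_force: 41.2
```

```bash
python3 -c "
from h import *
rel([.469,-.039,.137],-16.5)"
```

```text
t 8.5167 tcp [ 0.5549 -0.0648  0.2411] F [-11.7175   1.0242  12.6185] M [ 0.2723  2.6718 -0.0409] gap 0.010519140652199464 41.20818078517914 j [-0.2595  0.2786  0.0227  1.3146 -0.001   1.6014]
shift mm [  0.2872 -89.7502 104.1167] turn [ 0.0003  0.001  -0.0021]
```

step_arm([
  [[0, 5, -2.5], [0, 0, 0], 4],
  [[0, 10.5, -5], [0, 0, 0], 4],
  [[0, 16, -7], [0, 0, 0], 4],
  [[0, 21.5, -9], [0, 0, 0], 4],
  [[0, 27, -10.5], [0, 0, 0], 4],
  [[0, 33, -11.5], [0, 0, 0], 4],
  [[0, 38.5, -12.5], [0, 0, 0], 4],
  [[0, 44.5, -13.5], [0, 0, 0], 4],
])

```text
clock: 9.18
tcp_pos: [0.5994, -0.0783, 0.2541]
orientation: [0.002, 0.802, 0.597, 0.001]
wrist_force: [-5.6, -2.1, 5.7]
finger_gap: 0.0108
grip_force: 41.8
```

```bash
python3 -c "
from h import *
rel([.469,-.039,.137],-16.5)"
```

```text
t 9.1833 tcp [ 0.5994 -0.0783  0.2541] F [-5.5567 -2.0573  5.7321] M [-0.1753  1.2917 -0.0507] gap 0.010803697937859074 41.782960295677185 j [-0.2621  0.365   0.1751  1.3774 -0.0011  1.5991]
shift mm [   0.4332 -136.6409  116.6297] turn [ 0.0035  0.001  -0.0024]
```

step_arm([
  [[0, 6, -0.5], [0, 0, 0], 4],
  [[0, 11.5, -1], [0, 0, 0], 4],
  [[0, 17.5, -1.5], [0, 0, 0], 4],
  [[0, 23, -1.5], [0, 0, 0], 4],
  [[0, 29, -1.5], [0, 0, 0], 4],
  [[0, 35, -1], [0, 0, 0], 4],
  [[0, 40, -0.5], [0, 0, 0], 4],
  [[0, 44, 0], [0, 0, 0], 4],
])

```text
clock: 9.85
tcp_pos: [0.6423, -0.0913, 0.2523]
orientation: [0.001, 0.802, 0.597, 0.0]
wrist_force: [-1.6, -4.0, 4.9]
finger_gap: 0.0107
grip_force: 43.4
```

step_arm([
  [[0, 0.5, 0], [0, 0, 0], 4],
  [[0, 0.5, 0], [0, 0, 0], 4],
  [[0, 0.5, 0], [0, 0, 0], 4],
  [[0, 0.5, 0], [0, 0, 0], 4],
  [[0, 0.5, 0], [0, 0, 0], 4],
])

```text
clock: 10.27
tcp_pos: [0.6425, -0.0914, 0.2523]
orientation: [0.002, 0.802, 0.597, 0.0]
wrist_force: [-1.8, -4.2, 5.7]
finger_gap: 0.0104
grip_force: 43.4
```

Run:
```python
from h import *
rel([.469,-.039,.137],-16.5)
for n in('top','scene'): cv2.imwrite(f'pics/{n}4.png',imaging.read_camera(n)[:,:,::-1])
cv2.imwrite('pics/c4.png',cv2.resize(cv2.imread('pics/scene4.png')[60:360,180:500],None,fx=2.5,fy=2,interpolation=2)[:600,:800])
```

```text
t 10.2667 tcp [ 0.6425 -0.0914  0.2523] F [-1.8087 -4.1872  5.727 ] M [-0.7755  0.5501 -0.0664] gap 0.01040961039054894 43.35301995277405 j [-0.2643  0.4586  0.3111  1.4203 -0.0012  1.5971]
shift mm [   0.5644 -181.6081  114.7164] turn [ 0.0031  0.0011 -0.0027]
```

View pics/c4.png

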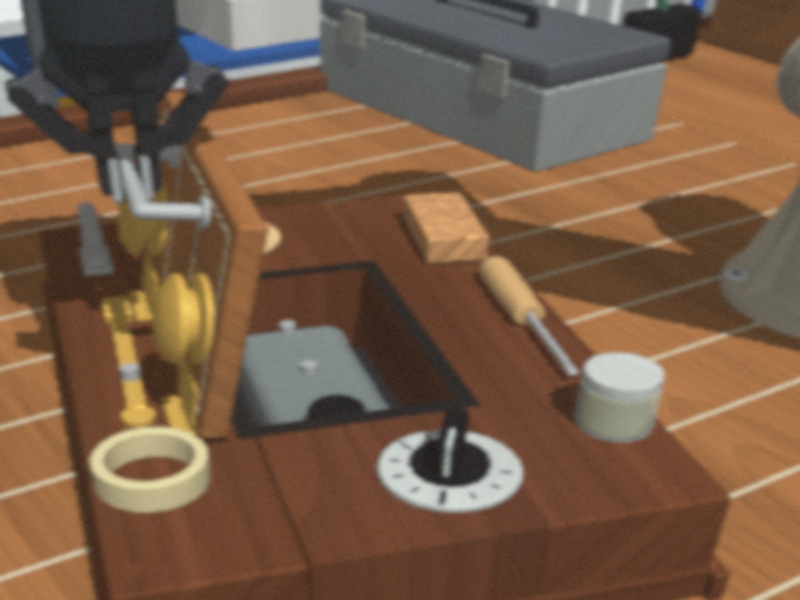

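View pics/top4.png

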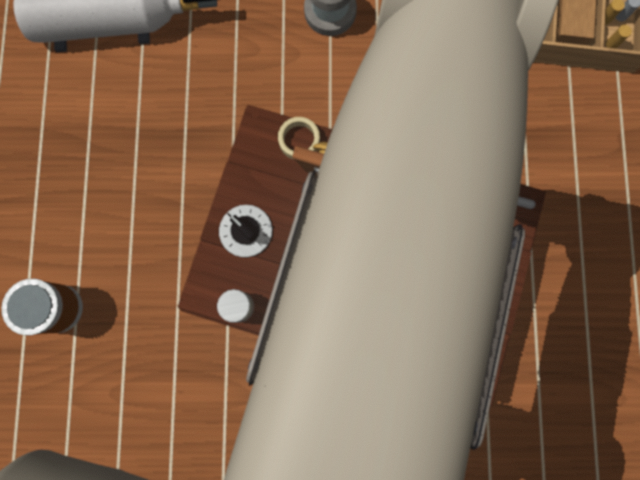

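The scene view shows the hatch nearly upright with the handle in the fingers, crop (140,190). Its near side runs from (238,432) up to (262,228). The timer is still on its mark, and the tape, jar, block and screwdriver are in place. I cross-check the angle from the lid's side edges before handing in.

Run:
```python
from h import *
y=np.radians(-16.5); X=np.array([np.cos(y),np.sin(y),0]); Y=np.array([-np.sin(y),np.cos(y),0]); H=np.array([.621,-.0845,.104])
def hit(cx,cy):
    o,d=ray("scene",180+cx/2.5,60+cy/2-1.5); p=o+d*((H+.13*Y-o)@Y)/(d@Y)-H; return p@X*1e3,p[2]*1e3
for a,b in(((236,434),(264,232)),((201,432),(233,232))):
    A,B=hit(*a),hit(*b); print(A,B,180-np.degrees(np.arctan2(B[1]-A[1],B[0]-A[0])))
a,b=[cv2.imread(f"pics/scene{i}.png") for i in(2,4)]
for nm,(u0,v0,u1,v1) in dict(jar=(405,230,450,285),tape=(212,270,270,318),screw=(370,185,412,252),dial=(328,265,392,318)).items():
    print(nm,cv2.absdiff(a[v0:v1,u0:u1],b[v0:v1,u0:u1]).mean().round(1))
```

```text
(np.float64(-9.126249096861745), np.float64(8.981098813061847)) (np.float64(-32.491530393767064), np.float64(178.92743319960692)) 82.17169765596022
(np.float64(11.981356786284852), np.float64(15.683077629724638)) (np.float64(-15.719933664837292), np.float64(181.3041033496826)) 80.50476659149143
jar 6.3
tape 7.5
screw 14.0
dial 7.1
```

```bash
python3 -c "
from workcell import env
print(env.hand_in())"
```

```text
the job is handed in; nothing more can be done
None
```

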